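Open up the spice rack's ratchet stop

ROBOT

A 6-joint arm with a two-finger parallel gripper is mounted at the origin on a cart in front of the work surface, level with it; the furniture and walls round the work are solid. World frame = base frame: x ahead of the robot, y to its left, z up, the work surface at z = 0. Lengths are in mm, angles in rad, forces in N, time in s.
With the tool pointing down it reaches from about 300 to 775 mm from the base axis. Payload 14.6 kg.
Tool frame: the origin (TCP) lies at the very end of the fingers, on their centre line; the grasp point (between the pads) lies 19 mm behind it; z points along the fingers, y is the line along which they close (so a half turn about z gives the same grasp; the last joint's range is limited). The gripper opens to 94 mm and grips with 3 to 60 N. Pads are 16 mm wide; open, the fingers measure 119 mm over their backs; the gripper's body (75 mm by 177 mm) begins 78 mm behind the grasp point.
Start: joints at [1.102, 0.3, 1.521, -0, 1.321, -0.067], TCP at [215.088, 506.188, 205.446] pointing down, gripper open.
Joint ranges: [-3.03, 3.03], [-0.79, 2.21], [0.23, 2.52], [-1.04, 4.18], [0, 3.07], [-2.55, 2.55]. Speed limits (rad/s): [2.22, 2.22, 2.57, 3.14, 3.14, 3.14].

INTERFACE

Orientations are given as [roll, pitch, yaw] about the fixed x, y, z axes, in that order (R = Rz(yaw) Ry(pitch) Rx(roll)).
In Python, from cell import read_state, viewer, manip, models gives the robot as it stands.
- The arm moves only by the tool carry_out, never from a script. Its argument "deltas" is a list of rows, each an object with "dp": the shift along the tool's x, y, z in mm, a list of three; "roll": the turn about the tool's z in degrees; "gripper": the opening, from -1 (shut) to 1 (fully open), so that 0 is half open. In form: [{"dp": [tx, ty, tz], "roll": roll, "gripper": gripper}, ...]. A call has 1 to 12 rows; each row is the pose to reach, as a shift and turn from the pose commanded when the call began, along the tool's axes at that moment; what a row does not reach only later rows make up. A row lasts 1/12 s, in which the tool goes at most 41.7 mm and 7.16 degrees, less where a joint would pass 70% of its speed; a pose out of reach is approached as far as the arm can. A call with a gripper value outside its range is refused whole. The fingers move at their own pace and stop on an object; "newtons" is the grip in N (left out, the last holds). Time passes only in rows, so rows that repeat a pose let the fingers close. It gives the time, the measured TCP pose, the force, the opening and the grip force at its end, in the units of the state.
- read_state(): the state, without advancing time (a new reading comes with each control period).
- viewer.camera(name): name is "scene" or "top"; returns the picture (480x640x3 uint8, red, green, blue); there is no depth.
- viewer.camera_params(name): a dict with "fovy" (degrees; the focal length in pixels is half the picture's height over the tangent of half this angle, whatever the lens; pixels are square), "cx", "cy" (the principal point, pixels), "eye" and "attitude" of the camera in the world. Camera axes: x right, y up, looking along -z (the intrinsics and any distortion apply to the point x, -y, -z); pixel columns grow to the right and rows downward; lengths in mm; the calibration is good to about 2 mm. A picture is of the moment at which its call begins. camera_params takes no time and is no camera call.
- manip.sign_off(): hands the job in; it is judged then, once.
Trained networks look in the newest picture that a camera, given by its name, has taken for a name from the list of things; names that differ only in an ending like _2 or _b are one class to them, and where a whole thing is asked for, a point or a joint stands for the part that bears it (a point fixed in the world has none). Each returns a list of dicts, best first, with "p" (0 to 1); they miss things now and then, are a little off and sometimes report something else, mostly with a low value. They report only what shows in the picture. A call takes as long as a camera call. They do not tell look-alikes from the thing itself.
- models.cut_out(camera, label): "region" (480x640 bool, what is visible of it) and "box" ([left, top, right, bottom] in pixels, round what is visible of it).
The state is a dict: "clock": time; "joints": joint angles; "qd": joint speeds; "effort": joint torques, N m; "eef_pos": TCP position; "eef_rot": TCP orientation; "wrist_force": force on the tool from outside, world axes, zero at the start; "moment": the same for the moment, N m; "finger_gap": finger opening in mm; "finger_force": force on a finger pad.
Only numpy, scipy, OpenCV 4.12 (cv2) and the standard library are available. Lean on these libraries where they do the work, as an engineer would, in place of code of your own. Each camera call takes 0.05 s, during which the arm holds its last target. There are 200 camera calls.

TASK

Open up the spice rack so that more jars will fit: press down the ridged release pad on top of its sliding stop and, keeping it pressed, push the stop back along the bar, away from the two jars, until it is right up against the end block. Then let the pad spring up again. Only press and push with the fingertips: do not lift or shift the jars in the rack or anything else on the worktop.

Things in the scene. Friction and masses are not known exactly. Their poses are not given: they have to be found in the camera images.
- rack: Spice rack fixed to the worktop: wooden tray x -145..145, y -40..55 mm (rack axes), floor 8 mm up; fixed end 86 mm high at -x, end block 74 mm high at +x; level steel bar (toothed below, 12 mm wide, z 45..60) between them at y = 35. Origin: on the worktop at the middle of the length. +x is the way the stop opens, from the jars to the end block; z up; yaw varies.
- stop (a joint): Sliding stop, m: 0 near the jars, 0.118 against the end block, along rack +x. Metal plate 96 mm high facing the jars, grey carriage 44 (x) x 56 (y) mm, top 98 mm above the worktop. About 1 N of friction, but unless the pad is pressed 6 mm a ratchet (teeth every 8 mm) stops it from opening more than 8 mm. If the pad is let go it locks again at the next tooth; past 0.10 there are no teeth.
- release (a joint): How far the release pad is pressed, m: 0 up, 0.010 fully down on a hard stop; 0.006 or more frees the ratchet. Moves straight down on a spring (3 N to start, 7 N fully down) and springs up when let go; let go on the way it may, rarely, stay partly down where the ratchet rests on a tooth.
- pad (a point): Centre of the top face of the black ridged release pad: level, 32 (rack x) x 50 (rack y) mm, 120 mm above the worktop when up; the point moves with the pad and the stop. The face of the push wall stands 17.5 mm from it on the rack +x side; on the other sides nothing within 30 mm of the pad is higher than it.
- push_wall (a point): Middle of the face that looks to the pad (rack -x) of the push wall, an upright wall on the stop, 8 mm thick, 56 mm wide (rack y). This point is 135 mm above the worktop, the wall's top 150 mm. Fingertips on the pad that move along rack +x come against it and push the stop.
- end_block (a point): The point of the end block's face that the carriage comes up against, 60 mm above the worktop; the end block reaches 74 mm.
- jar_a: One of the two spice jars standing in the rack beside the fixed end, 46 mm across, 106 mm high, top 114 mm above the worktop. Origin: middle of its underside. Loose.
- jar_b: The other spice jar standing in the rack, same size and form (the two may have changed places). Origin: middle of its underside. Loose.
- jar_c: A third spice jar, 46 mm across, 106 mm high, on the worktop behind the rack. Origin: middle of its underside. Loose, to be left alone.
- tin: Tin, 75 mm across, 58 mm high, on the worktop to the left. Origin: middle of its underside. Loose, to be left alone.
- garlic: Garlic bulb, 53 mm across, 52 mm high, on the worktop to the left. Origin: middle of its underside. Loose, to be left alone.
- lemon: Lemon, 83 x 58 x 58 mm, on the worktop to the right. Origin: middle of its underside. Loose, to be left alone.
- shaker: Salt shaker, 51 mm across, 130 mm high, on the worktop far to the right. Origin: middle of its underside. Loose, to be left alone.
Mind the look-alikes: they are no part of the job. What is shaped like the jar_a but turquoise is not meant.

How it is judged:
By the outcome, as a careful person would: the job done as asked, in the order asked, and still so for the second after the job is handed in, with the robot touching nothing.
It also fails if it takes over 32 s, if anything falls off the work surface, if the arm or the gripper's body presses on something with over 40 N, if the wrist force passes 120 N, or if a joint passes its speed limit or range.

## Working session

There is one attempt and no reset: what is moved stays moved. The work goes in short steps, Python scripts to look and compute and a tool call to move; the robot and the scene stay as the last step left them, time stands still between calls to the robot, and variables do not carry over. Pictures are saved under pics/ and viewed, at most 10 in all, crops included, and the job is handed in when it is done.

Besides the shell and the picture viewer there is one more tool, called after "Request:" as name(argument=value, ...) on one line, values as JSON. carry_out: Moves the arm, as the interface text tells. Its arguments: {"type":"object","properties":{"deltas":{"type":"array"},"newtons":{"type":"number"}},"required":["deltas"]}

```bash
mkdir -p pics; python3 - <<'E'
from cell import read_state, viewer, manip, models
import cv2,numpy as np
s=read_state();print(s)
for c in("scene","top"):
    im=viewer.camera(c);cv2.imwrite(f"pics/{c}0.png",im[:,:,::-1]);print(viewer.camera_params(c))
    for l in("pad","push_wall","rack","stop","jar_a"):
        for r in models.cut_out(c,l)[:4]:
            v,u=np.nonzero(r["region"]);print(c,l,round(r["p"],2),r["box"],u.mean().round(),v.mean().round(),len(u))
E
```

```text
{'clock': 0.0, 'joints': array([ 1.10239290e+00,  3.00484210e-01,  1.52161111e+00, -2.25855542e-05,
        1.32069895e+00, -6.65981269e-02]), 'qd': array([-0.00051444, -0.00107662,  0.00301469, -0.00054503,  0.0013435 ,
       -0.00048226]), 'effort': array([ 1.57338718e-04, -5.31797755e+01, -3.52742493e+01,  7.07806530e-02,
        2.43121921e-02, -7.96749623e-05]), 'eef_pos': array([214.97654923, 505.94606531, 204.86643948]), 'eef_rot': array([-3.14039225e+00, -5.81385139e-05,  2.73979293e+00]), 'wrist_force': array([0.54994425, 1.35826561, 0.40367071]), 'moment': array([-0.03092799,  0.02179563,  0.02745178]), 'finger_force': 0.0, 'finger_gap': 94.27647585418123}
{'fovy': 51.6431942097591, 'cx': 321.71827181938136, 'cy': 248.52715646253688, 'eye': array([-499.42570923, -475.74679319, 1132.78849397]), 'attitude': array([ 0.84353822, -0.01756375, -1.16971172])}
scene pad 0.57 [283.6, 226.9, 300.6, 240.6] 294.0 233.0 147
scene push_wall 0.91 [285.6, 218.4, 306.9, 267.7] 295.0 244.0 726
scene rack 0.76 [243.3, 221.8, 335.0, 291.1] 297.0 254.0 2160
scene stop 0.76 [285.6, 220.8, 302.0
[... 428 characters left out ...]
ray([ 0.2126551 ,  0.0045101 , -1.51414718])}
top pad 0.65 [283.7, 218.9, 304.9, 235.6] 293.0 229.0 217
top pad 0.63 [455.1, 298.6, 481.7, 312.2] 468.0 305.0 429
top pad 0.6 [249.7, 197.0, 338.5, 296.6] 298.0 241.0 2720
top push_wall 0.98 [281.3, 215.9, 305.9, 259.4] 296.0 233.0 581
top rack 0.74 [250.4, 197.7, 337.7, 289.6] 298.0 240.0 2515
top stop 0.82 [284.1, 214.9, 306.2, 256.9] 296.0 233.0 523
top stop 0.71 [203.1, 257.3, 233.5, 285.4] 218.0 272.0 654
top jar_a 0.89 [151.9, 230.5, 177.3, 252.6] 165.0 242.0 417
top jar_a 0.8 [275.5, 166.0, 291.7, 187.1] 282.0 176.0 314
top jar_a 0.72 [275.9, 255.0, 292.4, 276.3] 285.0 264.0 290
top jar_a 0.69 [263.9, 267.8, 284.9, 284.9] 273.0 277.0 306
```

```bash
python3 - <<'E'
import cv2
a=cv2.imread("pics/top0.png")[150:310,220:380];b=cv2.imread("pics/scene0.png")[190:310,220:380]
a=cv2.resize(a,None,fx=5,fy=5,interpolation=2)[:600];cv2.imwrite("pics/ct.png",a)
cv2.imwrite("pics/cs.png",cv2.resize(b,None,fx=5,fy=5,interpolation=2))
E
```

```text
(no output)
```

View pics/top0.png

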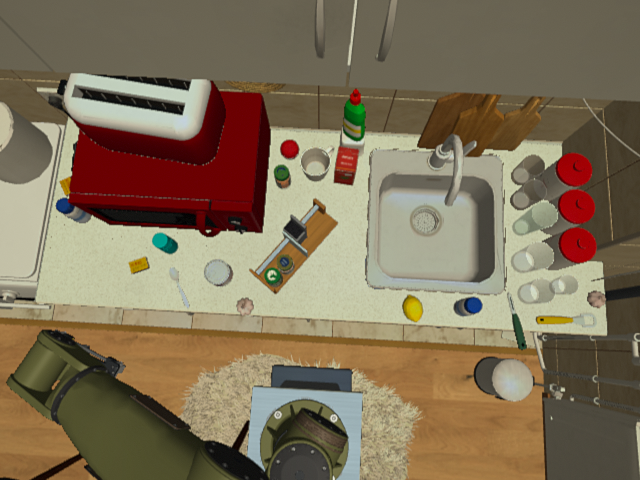

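View pics/ct.png

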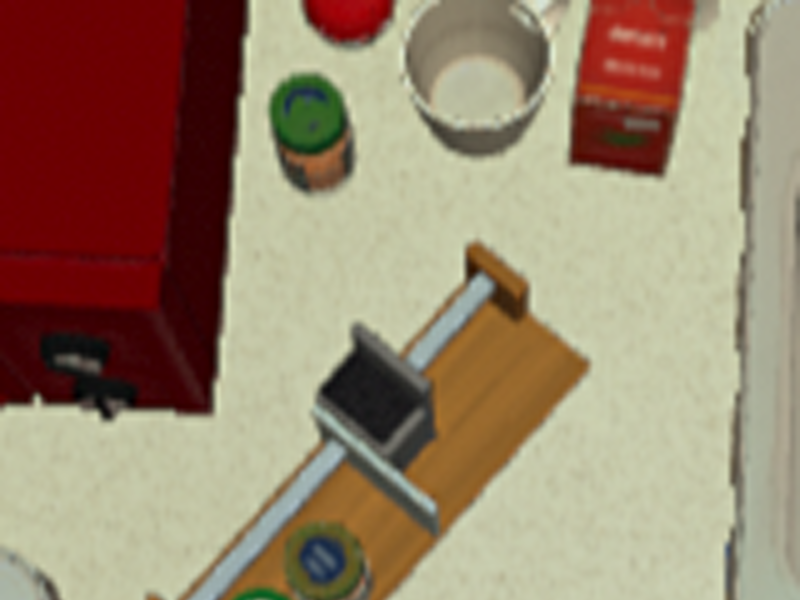

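View pics/cs.png

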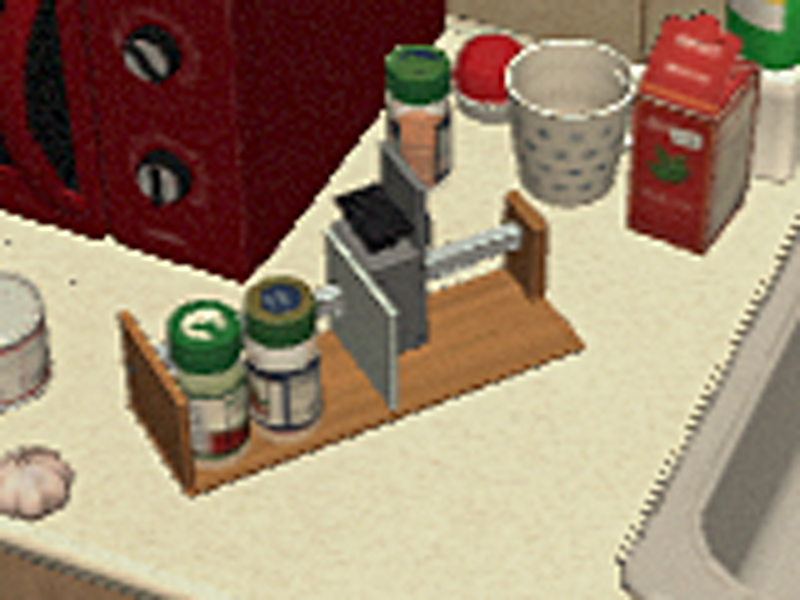

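The top view shows the stop with its black pad at (294,229). The push wall is up-right of it, the end block is at (320,203), and the jars are at (285,264) and (273,277). The possible look-alikes for the pad or stop are the detections at (468,305), a shaker, and (218,272), a tin. Neither is a pad. Turquoise jar at (165,242) is the decoy jar, and the close crop confirms the black pad at (294,229).

```bash
cat > h.py <<'E'
from cell import read_state, viewer, manip, models
import numpy as np
from scipy.spatial.transform import Rotation as R
from scipy.optimize import least_squares
def proj(c,P):
    k=viewer.camera_params(c);q=(np.atleast_2d(P)-k["eye"])@R.from_euler("xyz",k["attitude"]).as_matrix()
    f=240/np.tan(np.radians(k["fovy"]/2))
    return np.c_[k["cx"]+f*q[:,0]/-q[:,2],k["cy"]-f*q[:,1]/-q[:,2]]
E
python3 - <<'E'
from h import *
T=np.array([220,150]);S=np.array([220,190])
# rack points
rt=[((145,-40,8),(588,365))]
rs=[((145,-40,8),(583,347)),((-145,-40,0),(192,493)),((-145,-40,86),(190,410))]
# pad-relative (x,y offset, z)
pt=[((-16,25,120),(320,395)),((16,25,120),(358,349)),((16,-25,120),(428,402)),((-16,-25,120),(385,443)),((17.5,28,150),(355,328)),((17.5,-28,150),(430,388))]
ps=[((-16,25,120),(335,198)),((16,-25,120),(415,232)),((-16,-25,120),(375,245)),((17.5,28,150),(384,147)),((17.5,-28,150),(424,205))]
def res(v):
    x,y,a,px,py=v;o=[]
    M=R.from_euler("z",a).as_matrix()
    for c,off,r,p in(("top",T,rt,pt),("scene",S,rs,ps)):
        L=np.array([q for q,_ in r]+[(q[0]+px,q[1]+py,q[2]) for q,_ in p],float)
        uv=np.array([q for _,q in r+p])/5+off-.4
        o.append(proj(c,L@M.T+[x,y,0])-uv)
    return np.vstack(o).ravel()
b=min((least_squares(res,[500,50,a,0,35],loss="soft_l1") for a in(0.3,.9,-.8,2)),key=lambda r:r.cost)
x,y,a,px,py=b.x;print(b.x.round(3),np.degrees(a));print(res(b.x).reshape(-1,2).round(1).tolist())
M=R.from_euler("z",a).as_matrix();pad=M@[px,py,0]+[x,y,120];print("pad",pad)
s=read_state();t=R.from_euler("xyz",s["eef_rot"]);print("tool->pad in tool axes",t.inv().apply(pad-s["eef_pos"]),"rack x/y in tool",t.inv().apply(M[:,0]),t.inv().apply(M[:,1]))
E
```

```text
[554.914  53.358  -0.637  26.355  27.78 ] -36.50034764909488
[[0.8, -0.6], [0.4, -0.8], [0.1, -0.1], [-0.4, 0.3], [0.9, 0.6], [-0.4, 0.4], [0.1, 0.9], [0.5, -0.8], [-0.3, 2.9], [-1.8, -0.2], [0.4, 0.2], [0.7, -0.9], [-0.2, -0.3], [-0.8, -0.6], [-0.2, -2.5]]
pad [592.62412833  60.01287207 120.        ]
tool->pad in tool axes [-521.95432553 -262.99838619   85.44915382] rack x/y in tool [-9.72444410e-01 -2.33134876e-01  2.27615388e-06] [-2.33134876e-01  9.72444408e-01 -5.43325064e-05]
```

```bash
python3 - <<'E'
from h import *
def tri(a,b):
    f=lambda P:np.r_[proj("top",P)[0]-a,proj("scene",P)[0]-b]
    r=least_squares(f,[600,150,50]);return r.x.round(),r.fun.round(1)
T=np.array([220,150]);S=np.array([220,190])
print("base corner",tri(np.array([212,410])/5+T,np.array([240,283])/5+S))
print("knob",tri(np.array([105,395])/5+T,np.array([162,178])/5+S))
print(proj("top",[[590,150,0],[590,150,220],[570,150,220]]))
E
python3 -c "
import cv2;b=cv2.imread('pics/scene0.png');cv2.imwrite('pics/sf.png',b)"
```

```text
base corner (array([601., 165.,  14.]), array([-0.5,  0.3,  0.7, -0. ]))
knob (array([589., 215.,  98.]), array([ 0., -0., -0.,  0.]))
[[267.13298353 237.07282343]
 [258.13609035 219.56889493]
 [257.50341855 226.97959935]]
```

View pics/sf.png

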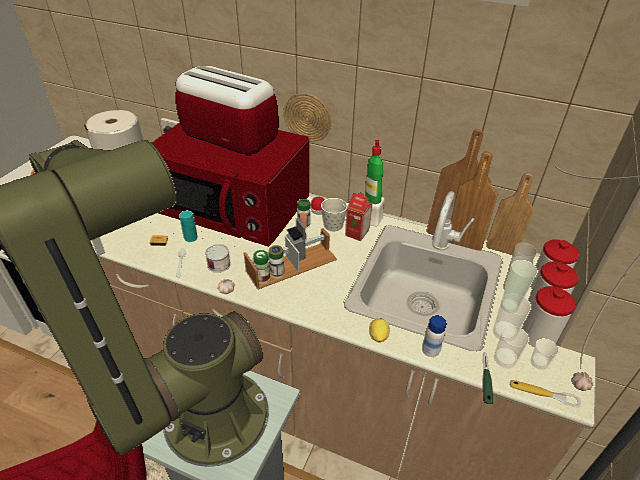

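Request:
carry_out(deltas=[{"dp": [-31,-23.5,0],"roll": 7,"gripper": -1},{"dp": [-62,-47,0],"roll": 14,"gripper": -1},{"dp": [-94,-70,0],"roll": 21,"gripper": -1},{"dp": [-125,-94,0],"roll": 28,"gripper": -1},{"dp": [-156,-117,0],"roll": 35,"gripper": -1},{"dp": [-187,-141,0],"roll": 42,"gripper": -1},{"dp": [-219,-164,0],"roll": 49,"gripper": -1},{"dp": [-250,-188,0],"roll": 56,"gripper": -1},{"dp": [-281,-211,0],"roll": 63,"gripper": -1},{"dp": [-312,-235,0],"roll": 70,"gripper": -1},{"dp": [-344,-258,0],"roll": 77,"gripper": -1},{"dp": [-375,-282,0],"roll": 84,"gripper": -1}], newtons=20)

```text
clock: 1.6
eef_pos: [450.6, 98.1, 205.7]
eef_rot: [3.141, -0.0, 1.268]
wrist_force: [-0.0, 0.2, -0.3]
finger_gap: 17.6
finger_force: 0.0
```

Request:
carry_out(deltas=[{"dp": [1,30,5],"roll": 6,"gripper": -1},{"dp": [2,65,15],"roll": 12,"gripper": -1},{"dp": [3,100,25],"roll": 18,"gripper": -1},{"dp": [4,130,32],"roll": 19.5,"gripper": -1},{"dp": [4,146,35],"roll": 19.5,"gripper": -1},{"dp": [4,146,35],"roll": 19.5,"gripper": -1},{"dp": [4,146,35],"roll": 19.5,"gripper": -1}])

```text
clock: 2.18
eef_pos: [590.7, 60.8, 169.7]
eef_rot: [-3.141, 0.001, 0.933]
wrist_force: [0.1, 1.3, -0.1]
finger_gap: 0.6
finger_force: 0.0
```

```bash
python3 - <<'E'
from h import *
import cv2
s=read_state();print(s["eef_pos"],s["eef_rot"],s["finger_gap"],s["wrist_force"])
o=[]
for c,(u,v) in(("top",(250,165)),("scene",(250,180))):
    im=viewer.camera(c)[:,:,::-1].copy()[v:v+100,u:u+80];o.append(cv2.resize(im,None,fx=5,fy=5,interpolation=2))
cv2.imwrite("pics/a1.png",np.hstack(o))
print(proj("top",s["eef_pos"]),proj("scene",s["eef_pos"]))
E
```

```text
[590.69483135  60.84214763 169.74920314] [-3.14067194e+00  7.50655201e-04  9.32935602e-01] 0.6058736196491912 [ 0.11126523  1.34582093 -0.0747243 ]
[[293.09640849 225.59568178]] [[294.34242027 220.24947909]]
```

View pics/a1.png

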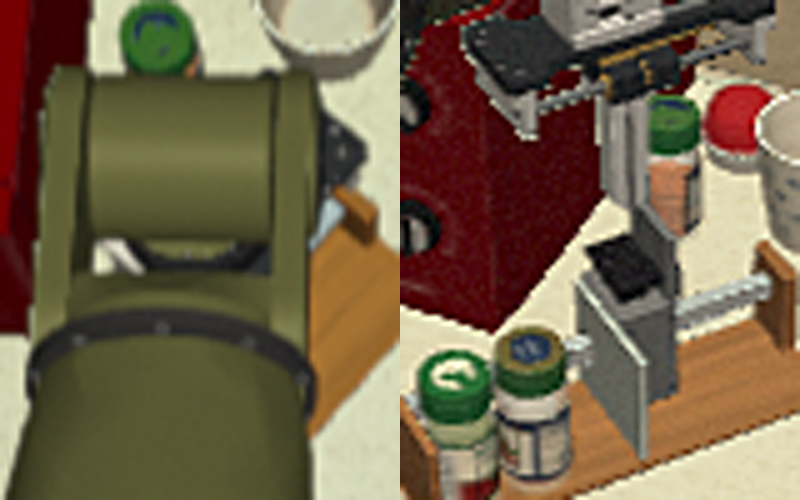

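The fingertips hang above the pad: the tip is at (294,220) in the scene view, with the pad below it at (295,233). Next I descend slowly.

Request:
carry_out(deltas=[{"dp": [0,-1,15],"roll": 0,"gripper": -1},{"dp": [0,-1,30],"roll": 0,"gripper": -1},{"dp": [0,-1,40],"roll": 0,"gripper": -1},{"dp": [0,-1,46],"roll": 0,"gripper": -1},{"dp": [0,-1,49],"roll": 0,"gripper": -1},{"dp": [0,-1,52],"roll": 0,"gripper": -1},{"dp": [0,-1,54],"roll": 0,"gripper": -1},{"dp": [0,-1,54],"roll": 0,"gripper": -1}])

```text
clock: 2.95
eef_pos: [590.0, 61.8, 116.8]
eef_rot: [3.141, -0.0, 0.933]
wrist_force: [-2.8, 0.4, 3.6]
finger_gap: 0.2
finger_force: 1.8
```

Request:
carry_out(deltas=[{"dp": [0,0,2],"roll": 0,"gripper": -1},{"dp": [0,0,4],"roll": 0,"gripper": -1},{"dp": [0,0,5],"roll": 0,"gripper": -1},{"dp": [0,0,5],"roll": 0,"gripper": -1},{"dp": [0,0,5],"roll": 0,"gripper": -1}])

```text
clock: 3.37
eef_pos: [590.3, 61.6, 112.0]
eef_rot: [3.14, -0.001, 0.933]
wrist_force: [-1.1, -0.7, 6.2]
finger_gap: 0.4
finger_force: 3.0
```

Request:
carry_out(deltas=[{"dp": [0,3,0.5],"roll": 0,"gripper": -1},{"dp": [0,6,0.5],"roll": 0,"gripper": -1},{"dp": [0,9,0.5],"roll": 0,"gripper": -1},{"dp": [0,12,0.5],"roll": 0,"gripper": -1},{"dp": [0,16,0.5],"roll": 0,"gripper": -1},{"dp": [0,20,0.5],"roll": 0,"gripper": -1},{"dp": [0,24,0.5],"roll": 0,"gripper": -1},{"dp": [0,28,0.5],"roll": 0,"gripper": -1},{"dp": [0,32,0.5],"roll": 0,"gripper": -1},{"dp": [0,36,0.5],"roll": 0,"gripper": -1},{"dp": [0,40,0.5],"roll": 0,"gripper": -1},{"dp": [0,40,0.5],"roll": 0,"gripper": -1}])

```text
clock: 4.37
eef_pos: [622.8, 36.9, 111.5]
eef_rot: [3.14, -0.0, 0.933]
wrist_force: [-1.1, -3.2, 6.6]
finger_gap: 0.4
finger_force: 3.1
```

Request:
carry_out(deltas=[{"dp": [0,4,0],"roll": 0,"gripper": -1},{"dp": [0,8,0],"roll": 0,"gripper": -1},{"dp": [0,12,0],"roll": 0,"gripper": -1},{"dp": [0,16,0],"roll": 0,"gripper": -1},{"dp": [0,20,0],"roll": 0,"gripper": -1},{"dp": [0,24,0],"roll": 0,"gripper": -1},{"dp": [0,28,0],"roll": 0,"gripper": -1},{"dp": [0,32,0],"roll": 0,"gripper": -1},{"dp": [0,36,0],"roll": 0,"gripper": -1},{"dp": [0,36,0],"roll": 0,"gripper": -1}])

```text
clock: 5.2
eef_pos: [651.6, 15.3, 111.5]
eef_rot: [3.14, 0.0, 0.933]
wrist_force: [-2.4, -3.4, 6.2]
finger_gap: 0.4
finger_force: 3.1
```

```bash
python3 - <<'E'
from h import *
import cv2
s=read_state();print(s["eef_pos"],s["wrist_force"])
im=viewer.camera("scene")[:,:,::-1][190:290,240:360];cv2.imwrite("pics/a2.png",cv2.resize(im,None,fx=6,fy=6,interpolation=2))
E
```

```text
[651.63693138  15.28634033 111.45004354] [-2.35431932 -3.3813921   6.18311457]
```

View pics/a2.png

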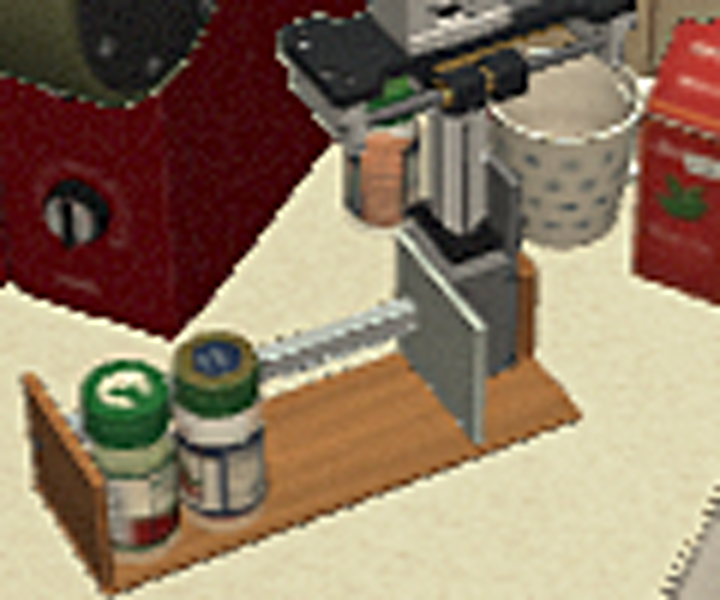

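The stop has slid close to the end block, with the carriage at (325,235) nearly touching it. The jars have not moved. I continue gently until contact.

Request:
carry_out(deltas=[{"dp": [0,2,0],"roll": 0,"gripper": -1},{"dp": [0,4,0],"roll": 0,"gripper": -1},{"dp": [0,6,0],"roll": 0,"gripper": -1},{"dp": [0,8,0],"roll": 0,"gripper": -1},{"dp": [0,8,0],"roll": 0,"gripper": -1}])

```text
clock: 5.67
eef_pos: [657.6, 11.5, 111.3]
eef_rot: [3.142, -0.0, 0.933]
wrist_force: [-3.4, -0.3, 5.9]
finger_gap: 0.7
finger_force: 3.1
```

Request:
carry_out(deltas=[{"dp": [0,1.5,0],"roll": 0,"gripper": -1},{"dp": [0,3,0],"roll": 0,"gripper": -1},{"dp": [0,4.5,0],"roll": 0,"gripper": -1},{"dp": [0,6,0],"roll": 0,"gripper": -1},{"dp": [0,6,0],"roll": 0,"gripper": -1}])

```text
clock: 6.08
eef_pos: [660.8, 9.5, 111.4]
eef_rot: [-3.137, 0.001, 0.934]
wrist_force: [-18.3, 8.7, 13.1]
finger_gap: 0.4
finger_force: 11.8
```

Hard contact with the end block: about 20 N along the rack -x axis, and motion has stopped. I'll ease the push slightly and lift straight up.

Request:
carry_out(deltas=[{"dp": [0,-1,0],"roll": 0,"gripper": -1},{"dp": [0,-1,-2],"roll": 0,"gripper": -1},{"dp": [0,-1,-5],"roll": 0,"gripper": -1},{"dp": [0,-1,-8],"roll": 0,"gripper": -1},{"dp": [0,-1.5,-11],"roll": 0,"gripper": -1},{"dp": [0,-2,-15],"roll": 0,"gripper": -1},{"dp": [0,-5,-25],"roll": 0,"gripper": -1},{"dp": [0,-6,-45],"roll": 0,"gripper": -1},{"dp": [0,-6,-75],"roll": 0,"gripper": -1},{"dp": [0,-6,-100],"roll": 0,"gripper": -1},{"dp": [0,-6,-100],"roll": 0,"gripper": -1}])

```text
clock: 7.0
eef_pos: [659.0, 11.6, 217.7]
eef_rot: [3.134, -0.005, 0.933]
wrist_force: [-0.6, 0.0, 0.4]
finger_gap: 0.4
finger_force: 0.0
```

```bash
python3 - <<'E'
from h import *
import cv2
s=read_state();print(s["eef_pos"],s["wrist_force"])
im=viewer.camera("scene")[:,:,::-1][190:290,240:360];cv2.imwrite("pics/a3.png",cv2.resize(im,None,fx=6,fy=6,interpolation=2))
E
```

```text
[659.02640121  11.57289643 217.69160707] [-0.55563949  0.00554933  0.36034509]
```

View pics/a3.png

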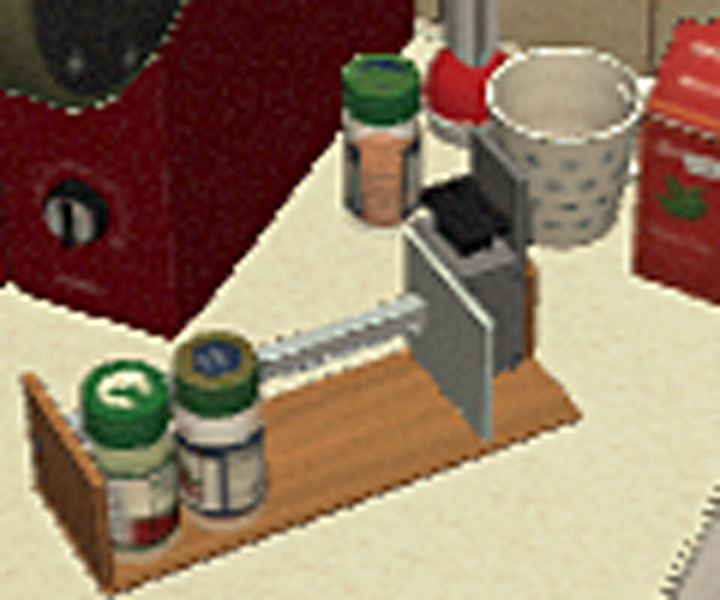

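The pad is up again at (317,225) and the stop is near the end block. I'll check that it sits where the hard contact was.

```bash
python3 - <<'E'
from h import *
a=np.radians(-36.5);M=R.from_euler("z",a).as_matrix()
for p in([592.6,60,0],[664.8,6.5,0],[661.6,8.9,0]):
    P=np.array(p)+np.array([[17.5,28,150],[17.5,-28,150],[-16,25,120],[-16,-25,120]])@M.T
    print(((proj("scene",P)+.4-[240,190])*6).round(),"orig-crop-seen wall top at", (np.array([[384,147],[424,205]])/5+[220,190]-[240,190])*6)
E
```

```text
[[336. 173.]
 [387. 231.]
 [285. 239.]
 [329. 292.]] orig-crop-seen wall top at [[340.8 176.4]
 [388.8 246. ]]
[[482. 123.]
 [535. 179.]
 [431. 188.]
 [477. 239.]] orig-crop-seen wall top at [[340.8 176.4]
 [388.8 246. ]]
[[476. 125.]
 [529. 181.]
 [425. 190.]
 [471. 241.]] orig-crop-seen wall top at [[340.8 176.4]
 [388.8 246. ]]
```

```bash
python3 - <<'E'
from h import *
import cv2
g=[cv2.cvtColor(cv2.imread(f"pics/a{i}.png"),6).astype(np.float32) for i in(2,3)]
for n,(u0,v0,u1,v1) in dict(plate=(420,330,510,450),carr=(480,280,530,380),wall=(490,150,525,230),static=(20,360,260,590)).items():
    t=g[0][v0:v1,u0:u1];r=g[1][v0-40:v1+40,u0-40:u1+60]
    m=cv2.matchTemplate(r,t,5);_,s,_,l=cv2.minMaxLoc(m);print(n,s,np.array(l)-40)
p=lambda d:proj("scene",np.array([651.6,15.3,60])+d*np.array([.804,-.595,0]))*6
for d in(7,9,11,13):print(d,p(d)-p(0))
E
```

```text
plate 0.8883271813392639 [ 9 -4]
carr 0.7997422218322754 [ 5 -3]
wall 0.9072012305259705 [ 5 -7]Traceback (most recent call last):
  File "<stdin>", line 6, in <module>
cv2.error: OpenCV(4.12.0) /io/opencv/modules/imgproc/src/templmatch.cpp:1179: error: (-215:Assertion failed) _img.size().height <= _templ.size().height && _img.size().width <= _templ.size().width in function 'matchTemplate'
```

The image shift (about 6 mm) is less than the fingertip travel (11 mm). The fingertips may have slid on the pad, or the stop may have been dragged back a little. I'll check with a gentle push on the wall only, above the raised pad.

Request:
carry_out(deltas=[{"dp": [0,-1,20],"roll": 0,"gripper": -1},{"dp": [0,-1,45],"roll": 0,"gripper": -1},{"dp": [0,-1,65],"roll": 0,"gripper": -1},{"dp": [0,-1,75],"roll": 0,"gripper": -1},{"dp": [0,-1,80],"roll": 0,"gripper": -1},{"dp": [0,-1,80],"roll": 0,"gripper": -1},{"dp": [0,-1,80],"roll": 0,"gripper": -1},{"dp": [0,-1,80],"roll": 0,"gripper": -1}])

```text
clock: 7.72
eef_pos: [657.1, 12.3, 132.3]
eef_rot: [3.14, -0.001, 0.933]
wrist_force: [-0.4, -0.4, 0.1]
finger_gap: 0.2
finger_force: 0.0
```

Request:
carry_out(deltas=[{"dp": [0,1,0],"roll": 0,"gripper": -1},{"dp": [0,2,0],"roll": 0,"gripper": -1},{"dp": [0,3,0],"roll": 0,"gripper": -1},{"dp": [0,3,0],"roll": 0,"gripper": -1},{"dp": [0,3,0],"roll": 0,"gripper": -1}])

```text
clock: 8.13
eef_pos: [659.1, 10.4, 131.0]
eef_rot: [3.142, -0.0, 0.933]
wrist_force: [-0.4, 0.6, -0.4]
finger_gap: 0.4
finger_force: 0.0
```

Request:
carry_out(deltas=[{"dp": [0,1,0],"roll": 0,"gripper": -1},{"dp": [0,2,0],"roll": 0,"gripper": -1},{"dp": [0,2,0],"roll": 0,"gripper": -1},{"dp": [0,2,0],"roll": 0,"gripper": -1}])

```text
clock: 8.47
eef_pos: [660.7, 9.3, 130.9]
eef_rot: [3.142, 0.0, 0.933]
wrist_force: [0.4, 0.9, -0.5]
finger_gap: 0.3
finger_force: 0.0
```

Request:
carry_out(deltas=[{"dp": [0,0.7,0],"roll": 0,"gripper": -1},{"dp": [0,1.5,0],"roll": 0,"gripper": -1},{"dp": [0,1.5,0],"roll": 0,"gripper": -1},{"dp": [0,1.5,0],"roll": 0,"gripper": -1}])

```text
clock: 8.8
eef_pos: [660.8, 9.2, 130.9]
eef_rot: [-3.139, 0.001, 0.934]
wrist_force: [-10.2, 5.1, 4.8]
finger_gap: 0.4
finger_force: 5.4
```

Request:
carry_out(deltas=[{"dp": [0,0.7,0],"roll": 0,"gripper": -1},{"dp": [0,1.5,0],"roll": 0,"gripper": -1},{"dp": [0,1.5,0],"roll": 0,"gripper": -1},{"dp": [0,1.5,0],"roll": 0,"gripper": -1}])

```text
clock: 9.13
eef_pos: [660.9, 9.2, 130.9]
eef_rot: [-3.135, 0.002, 0.934]
wrist_force: [-20.7, 9.3, 8.9]
finger_gap: 0.5
finger_force: 11.0
```

The hard contact is at the same place as before (660.8, 9.2), so the stop is against the end block. I'll back off and lift.

Request:
carry_out(deltas=[{"dp": [0,-3,0],"roll": 0,"gripper": -1},{"dp": [0,-6,0],"roll": 0,"gripper": -1},{"dp": [0,-8,-3],"roll": 0,"gripper": -1},{"dp": [0,-8,-25],"roll": 0,"gripper": -1},{"dp": [0,-8,-55],"roll": 0,"gripper": -1},{"dp": [0,-8,-85],"roll": 0,"gripper": -1},{"dp": [0,-8,-100],"roll": 0,"gripper": -1},{"dp": [0,-8,-100],"roll": 0,"gripper": -1},{"dp": [0,-8,-100],"roll": 0,"gripper": -1},{"dp": [0,-8,-100],"roll": 0,"gripper": -1}])

```text
clock: 9.97
eef_pos: [656.2, 12.2, 229.5]
eef_rot: [-3.14, 0.001, 0.933]
wrist_force: [0.3, 0.4, -0.7]
finger_gap: 0.2
finger_force: 0.0
```

```bash
python3 - <<'E'
from h import *
import cv2
im=viewer.camera("scene")[:,:,::-1][190:290,240:360];b=cv2.resize(im,None,fx=6,fy=6,interpolation=2)
cv2.imwrite("pics/a4.png",b)
a=cv2.imread("pics/a3.png");d=cv2.absdiff(a,b)
for n,s in dict(stop=np.s_[170:450,400:535],jars=np.s_[330:560,80:270]).items():print(n,d[s].mean(),np.percentile(d[s],99))
print(read_state()["eef_pos"],read_state()["wrist_force"])
E
```

```text
stop 2.4820987654320987 9.0
jars 2.385179252479024 9.0
[656.17599353  12.26660476 229.26960953] [ 0.4092357  -0.48278236 -0.03510016]
```

View pics/a4.png

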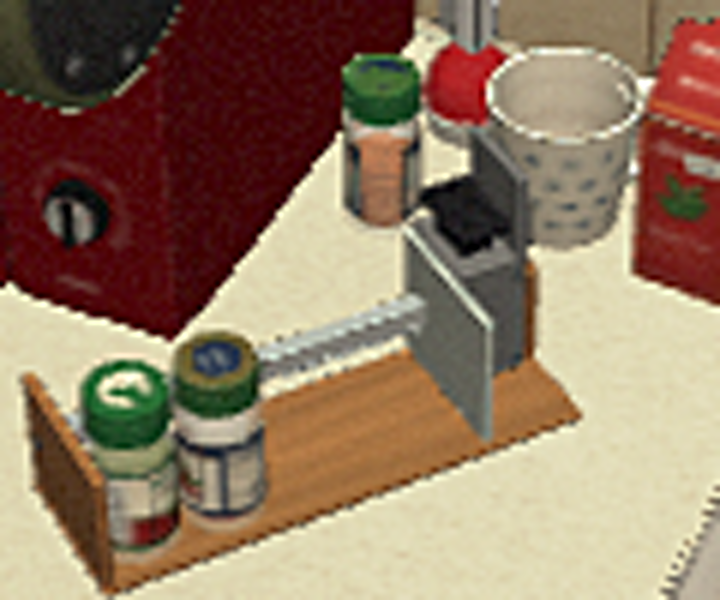

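The stop is against the end block at (325,235), the pad is up at (317,225), and the jars have not moved. The arm is clear of everything.

```bash
python3 -c "
from cell import manip
print(manip.sign_off())"
```

```text
the job is handed in; nothing more can be done
None
```

The stop is right up against the end block, the release pad has sprung back up, the two jars have not moved, and the job is handed in (about 10 s on the robot's clock).

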